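# Lift-check the rebuilt angle relief valve

## Task

Check that the rebuilt angle relief valve, the one with an outlet sticking out of its side, lifts freely: with the fingertips press the round paddle at the end of its lift lever gently down by about 2 cm, keep it down for a good second, then let it spring back up and withdraw the hand well clear, at least 10 cm from the paddle. Only press: do not grip the lever or shift the valve, and do not touch the other valves or the loose parts.

Things in the scene. Friction and masses are not known exactly. Their poses are not given: they have to be found in the camera images.
- angle_valve: The valve to check: polished stainless angle relief valve upright in a loose steel base (84 mm round, 28 mm high; 1.9 to 2.9 kg together). Body 42 mm across; spindle nut tops out at 147 mm. Its side outlet (37 mm hexagon) points along its own +y at 70 mm height, ending 60 mm from the axis. Teal lift lever on top, pointing along its own -x. Origin: centre of the base's underside, z up.
- angle_valve_paddle (a point): Centre of the upper face of the round paddle (28 mm diameter, 6 mm thick) at the free end of the angle valve's lever, 83 mm from the valve's axis and 139 mm above the bench at rest. The lever behind it is 13 mm wide. Moves with the lever; its -x axis points outwards along the lever, z up at rest.
- angle_valve_lever (a joint): Angle of the angle valve's lever, rad: 0 = level, at rest; grows as the paddle is pressed down; hard stop at 0.42. The pivot lies 72 mm inwards of the paddle's centre, so 20 mm down is about 0.28 rad. Spring-loaded: the paddle starts to move at about 2 N, takes about 4.5 N at 20 mm and 6 N at the stop, and returns by itself.
- inline_valve: Straight relief valve, to be left alone: same base, height, lever and paddle (lever along its own -x), but no side outlet; six dark vertical vent slots round the body instead. Origin: centre of the underside of the base.
- inline_valve_lever (a joint): Angle of the straight valve's lever, rad: 0 = at rest, grows as its paddle is pressed.
- ball_valve: Ball valve on the same round base, to be left alone: ball-shaped body with a hexagon at each end of a horizontal bore along its own x (96 mm long, axis 62 mm high), flat teal handle on a stem, 122 mm above the bench, reaching 110 mm from the stem. Origin: centre of the underside of the base.
- ball_handle_tip (a point): Upper face of the ball valve's handle near its free end, 100 mm from the stem axis; the handle turns about the vertical stem if pushed sideways.
- bleed_cap: Brass bleed cap, knurled, 25 mm diameter, 20 mm high, standing loose. Origin: centre of the underside.
- tube: Stubby pale glass-fibre insulating tube, 32 mm outside diameter, 48 mm high, standing loose. Origin: centre of the underside.
- poppet: Stainless poppet, disc 28 mm across with a 10 mm stem pointing up, 42 mm high, standing loose. Origin: centre of the underside.
- spare_handle: Spare flat teal handle, 104 mm long, 24 mm wide at most, 5 mm thick, lying loose on the bench along its own x. Origin: underside, mid-length.
- dish: Round stainless parts dish, 90 mm across, 25 mm high, loose. Origin: centre of the underside.
Not all that is in view belongs to the job. What is shaped like the angle_valve but green or orange is not meant.

How it is judged:
By the outcome, as a careful person would: the job done as asked, in the order asked, and still so for the second after the job is handed in, with the robot touching nothing.
It also fails if it takes over 34 s, if anything falls off the work surface, if the arm or the gripper's body presses on something with over 40 N, if the wrist force passes 120 N, or if a joint passes its speed limit or range.

## Robot

A 6-joint arm with a two-finger parallel gripper is mounted at the origin on the work surface. World frame = base frame: x ahead of the robot, y to its left, z up, the work surface at z = 0. Lengths are in mm, angles in rad, forces in N, time in s.
With the tool pointing down it reaches from about 250 to 800 mm from the base axis. Payload 8.5 kg.
Tool frame: the origin (TCP) lies between the finger pads, 19 mm behind the fingertips; this is the grasp point; z points along the fingers, y is the line along which they close (so a half turn about z gives the same grasp; the last joint's range is limited). The gripper opens to 85 mm and grips with 20 to 120 N. Pads are 22 mm wide; open, the fingers measure 114 mm over their backs; the gripper's body (76 mm by 85 mm) begins 54 mm behind the grasp point. The pads swing forward as they close: fully open they stand 13 mm farther back than shut.
Start: joints at [-1.204, 0.238, -0.013, 1.319, 0, 1.571], TCP at [188.264, -490.038, 249.976] pointing down, gripper open.
Joint ranges: [-2.66, 2.66], [-1.03, 1.9], [-1.14, 1.46], [-1.82, 2.27], [-1.45, 1.34], [-3.14, 3.14]. Speed limits (rad/s): [2.22, 2.22, 2.79, 3.14, 3.14, 3.14].

## Interface

Orientations are given as [roll, pitch, yaw] about the fixed x, y, z axes, in that order (R = Rz(yaw) Ry(pitch) Rx(roll)).
In Python, from cell import telemetry, eyes, job gives the robot as it stands. The module is installed in compiled form; this text tells all that it offers.
- The arm moves only by the tool jog_arm, never from a script. Its argument "moves" is a list of rows, each an object with "fingers": the closure, from -1 (fully open) to 1 (shut); "slide": the shift along the tool's x, y, z in units of 1 m (1.0 is 1 m), a list of three; "spin": the turn about the tool's z in units of 60 degrees (1.0 is 60 degrees). In form: [{"fingers": fingers, "slide": [dx, dy, dz], "spin": spin}, ...]. A call has exactly 8 rows; each row shifts and turns the commanded pose from where the row before left it, along the tool's axes as they then stand; what a row does not reach is not made up. A row lasts 1/12 s, in which the tool goes at most 41.7 mm and 7.16 degrees, less where a joint would pass 70% of its speed; a pose out of reach is approached as far as the arm can. A call with a number of a shift or a turn outside -1 to 1 is refused whole. A call with a gripper value outside its range is refused whole. The fingers move at their own pace and stop on an object; "force" is the grip in N (left out, the last holds). Time passes only in rows, so rows that do not move let the fingers close, or fill a call up. It gives the time, the measured TCP pose, the force, the opening and the grip force at its end, in the units of the state.
- telemetry.get_obs(): the state, without advancing time (a new reading comes with each control period).
- eyes.capture(name): name is "side" or "top" or "wrist"; returns a dict with "image" (480x640x3 uint8, red, green, blue), "fx", "fy", "cx", "cy" (pixels), "R" (3x3) and "t" (3): a world point X has camera coordinates R X + t; the wrist camera has in their place "hand_eye" (4x4, takes a point from camera to tool coordinates, whose origin is the TCP and whose axes are the flange's). Camera axes: x right, y down, z forward; pixel columns grow to the right and rows downward; lengths in mm; the calibration is good to about 2 mm. A picture is of the moment at which its call begins: read the wrist's pose just before it. There is no depth.
- job.job_done(): hands the job in; it is judged then, once.
The state is a dict: "time_s": time; "qpos": joint angles; "qvel": joint speeds; "joint_torque": joint torques, N m; "position": TCP position; "tool_rot": TCP orientation; "force": force on the tool from outside, world axes, zero at the start; "wrist_torque": the same for the moment, N m; "opening": opening from 0.0 (shut) to 1.0 (fully open); "finger_force": force on a finger pad.
Only numpy, scipy, OpenCV 4.12 (cv2) and the standard library are available. Lean on these libraries where they do the work, as an engineer would, in place of code of your own. Each camera call takes 0.05 s, during which the arm holds its last target. There are 200 camera calls.

## Working session

There is one attempt and no reset: what is moved stays moved. The work goes in short steps, Python scripts to look and compute and a tool call to move; the robot and the scene stay as the last step left them, time stands still between calls to the robot, and variables do not carry over. Pictures are saved under pics/ and viewed, at most 10 in all, crops included, and the job is handed in when it is done.

Besides the shell and the picture viewer there is one more tool, called after "Request:" as name([rows], argument=value, ...), one row to a line, values as JSON. jog_arm: Moves the arm, as the interface text tells. Its arguments: {"type":"object","properties":{"moves":{"type":"array","items":{"type":"object","properties":{"fingers":{"type":"number"},"slide":{"type":"array","items":{"type":"number"}},"spin":{"type":"number"}}}},"force":{"type":"number"}},"required":["moves"]}

```bash
mkdir -p pics
python3 - <<'E'
from cell import telemetry, eyes
import cv2,pickle
print(telemetry.get_obs())
for n in ("top","side"):
    c=eyes.capture(n); pickle.dump(c,open(n+".pkl","wb"))
    cv2.imwrite(f"pics/{n}0.png",c["image"][:,:,::-1]); print(n,c["fx"],c["cx"],c["cy"],c["R"],c["t"])
E
```

```text
{'time_s': 0.0, 'qpos': array([-1.20400350e+00,  2.38792714e-01, -1.42330905e-02,  1.31919551e+00,
       -1.12179168e-05,  1.57074414e+00]), 'qvel': array([ 0.00099683, -0.00018168,  0.0014375 , -0.00046797,  0.00029792,
       -0.0023902 ]), 'joint_torque': array([ 3.54795942e-03, -5.38778973e+01,  3.46438122e+01,  1.84688234e-02,
        2.01150983e-04,  2.92426755e-06]), 'position': array([ 188.13950068, -489.72851594,  249.37958109]), 'tool_rot': array([-3.14016766e+00,  1.11435447e-05,  3.66845030e-01]), 'force': array([ 1.28303369, -0.22976488, -0.26323917]), 'wrist_torque': array([ 0.02504357, -0.00142793, -0.00637236]), 'finger_force': 0.0, 'opening': 0.99992677670799}
top 433.172916695795 321.34189729449236 233.83733377408663 [[ 0.02802849 -0.99958578  0.00653267]
 [-0.9965378  -0.02845357 -0.07812044]
 [ 0.07827396 -0.00432045 -0.99692253]] [  37.77835025  606.5082921  1154.20926131]
side 497.75375497260217 329.17183748238403 243.03752039781236 [[-0.85308112 -0.52177708 -0.00113392]
 [-0.31698876  0.51998554 -0.79317915]
 [ 0.41445232 -0.67628672 -0.60898732]] [512.51890814 248.62507733 816.39042032]
```

View pics/top0.png

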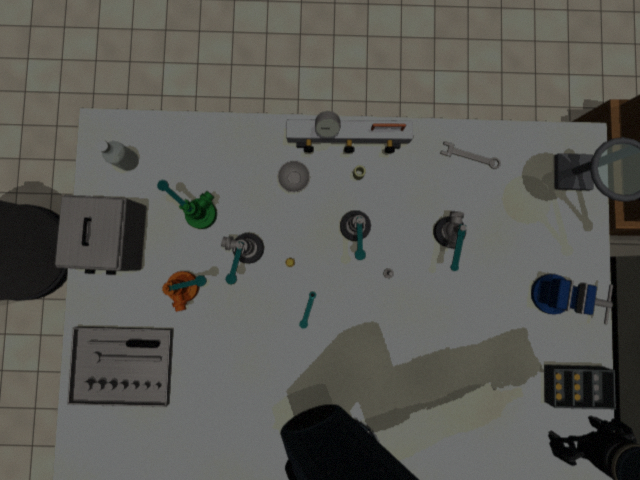

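View pics/side0.png

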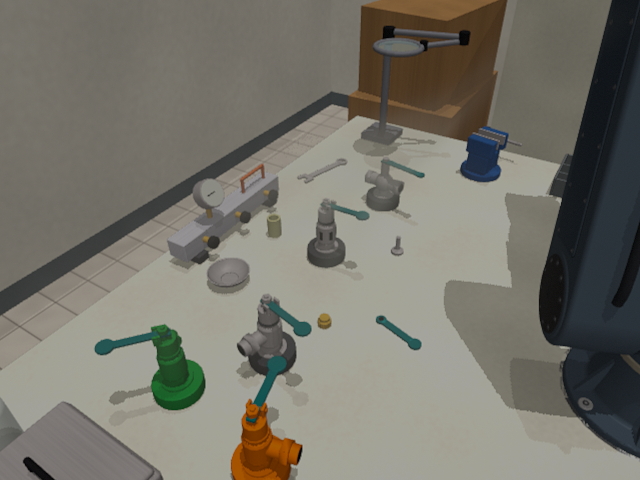

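The top view shows the angle valve (outlet, stainless) at about (243,247) with its paddle at (231,280). In the side view the paddle is at (303,327). The orange decoy's paddle is close by, at (202,281) in the top view. Next I triangulate both paddles.

```bash
cat > h.py <<'E'
import numpy as np,cv2
def ray(c,u,v):
    d=np.linalg.inv(c["R"])@np.array([(u-c["cx"])/c["fx"],(v-c["cy"])/c["fy"],1]); return -c["R"].T@c["t"],d/np.linalg.norm(d)
def onz(c,u,v,z):
    o,d=ray(c,u,v); return o+d*(z-o[2])/d[2]
def tri(a,b):
    (o,d),(p,e)=a,b; s=np.linalg.lstsq(np.c_[d,-e],p-o,rcond=None)[0]
    x,y=o+s[0]*d,p+s[1]*e; return (x+y)/2,np.linalg.norm(x-y)
def teal(im):
    h=cv2.cvtColor(im,cv2.COLOR_RGB2HSV); return cv2.inRange(h,(82,110,40),(100,255,255))
def blobs(im,k):
    m=cv2.morphologyEx(teal(im),cv2.MORPH_OPEN,cv2.getStructuringElement(cv2.MORPH_ELLIPSE,(k,k)))
    n,_,s,c=cv2.connectedComponentsWithStats(m); return [(c[i].round(1),s[i,4],s[i,:4]) for i in range(1,n)]
E
python3 - <<'E'
import pickle
from h import *
T,S=[pickle.load(open(n+".pkl","rb")) for n in ("top","side")]
for n,c,k in (("top",T,9),("side",S,9)): print(n,*blobs(c["image"],k),sep="\n")
print(onz(T,231,280,139),onz(S,303,327,139),tri(ray(T,231,280),ray(S,303,327)))
print("nut/top",onz(T,241,240,147),"orange paddle",onz(T,202,281,139))
E
```

```text
top
(array([162.5, 185. ]), np.int32(66), array([158, 181,  10,   9], dtype=int32))
(array([359.6, 254.4]), np.int32(73), array([355, 250,  10,  10], dtype=int32))
(array([230.6, 278.6]), np.int32(73), array([226, 274,  10,  10], dtype=int32))
(array([199.6, 280.4]), np.int32(73), array([195, 276,  10,  10], dtype=int32))
side
(array([301.8, 328.2]), np.int32(189), array([294, 322,  17,  14], dtype=int32))
(array([104.3, 346.4]), np.int32(213), array([ 95, 339,  20,  16], dtype=int32))
(array([414.5, 343.5]), np.int32(90), array([409, 339,  12,  10], dtype=int32))
(array([270.3, 376.7]), np.int32(555), array([255, 356,  32,  49], dtype=int32))
[477.48305343 271.5518283  139.        ] [481.46092051 270.21909144 139.        ] (array([478.72480783, 271.71157576, 141.79949926]), np.float64(2.701094232337046))
nut/top [574.94113933 249.99750622 147.        ] orange paddle [473.11400165 341.69903449 139.        ]
```

Request:
jog_arm([
  {"fingers":1,"slide":[0.02,-0.022,0],"spin":0},
  {"fingers":1,"slide":[0.023,-0.025,0],"spin":0},
  {"fingers":1,"slide":[0.023,-0.025,0],"spin":0},
  {"fingers":1,"slide":[0.023,-0.025,0],"spin":0},
  {"fingers":1,"slide":[0.023,-0.025,0],"spin":0},
  {"fingers":1,"slide":[0.023,-0.025,0],"spin":0},
  {"fingers":1,"slide":[0.023,-0.025,0],"spin":0},
  {"fingers":1,"slide":[0.023,-0.025,0],"spin":0},
], force=40)

```text
time_s: 0.77
position: [286.6, -239.6, 249.9]
tool_rot: [-3.141, 0.0, 0.366]
force: [1.4, 0.1, 0.3]
opening: -0.001
finger_force: 0.0
```

Request:
jog_arm([
  {"fingers":1,"slide":[0.023,-0.025,0],"spin":0},
  {"fingers":1,"slide":[0.023,-0.025,0],"spin":0},
  {"fingers":1,"slide":[0.023,-0.025,0],"spin":0},
  {"fingers":1,"slide":[0.023,-0.025,0],"spin":0},
  {"fingers":1,"slide":[0.023,-0.025,0],"spin":0},
  {"fingers":1,"slide":[0.023,-0.025,0],"spin":0},
  {"fingers":1,"slide":[0.023,-0.025,0],"spin":0},
  {"fingers":1,"slide":[0.023,-0.025,0],"spin":0},
])

```text
time_s: 1.43
position: [386.7, 13.2, 250.0]
tool_rot: [3.142, 0.0, 0.367]
force: [1.1, -0.7, 0.7]
opening: -0.0
finger_force: 0.0
```

Request:
jog_arm([
  {"fingers":1,"slide":[0.024,-0.029,0],"spin":0},
  {"fingers":1,"slide":[0.024,-0.029,0],"spin":0},
  {"fingers":1,"slide":[0.024,-0.029,0],"spin":0},
  {"fingers":1,"slide":[0.024,-0.029,0],"spin":0},
  {"fingers":1,"slide":[0.024,-0.029,0],"spin":0},
  {"fingers":1,"slide":[0.024,-0.029,0],"spin":0},
  {"fingers":1,"slide":[0.012,-0.015,0],"spin":0},
  {"fingers":1,"slide":[0,0,0],"spin":0},
])

```text
time_s: 2.1
position: [476.9, 217.1, 249.5]
tool_rot: [-3.116, 0.001, 0.414]
force: [0.4, -0.5, -0.0]
opening: -0.003
finger_force: 0.0
```

Run:
```python
from cell import telemetry, eyes
import cv2,pickle
o=telemetry.get_obs(); print(o["time_s"],o["position"],o["tool_rot"],o["force"],o["qpos"])
c=eyes.capture("wrist"); pickle.dump((o,c),open("w1.pkl","wb")); print(c["hand_eye"],c["fx"])
cv2.imwrite("pics/w1.png",c["image"][:,:,::-1])
```

```text
2.1 [476.9330017  217.12387622 249.50769384] [-3.11551308e+00  6.67694915e-04  4.13870775e-01] [ 0.4085525  -0.54250797 -0.04788248] [ 0.41287502  0.23713386 -0.01638792  1.31796821  0.02607889  3.14059656]
[[ 1.22176397e-03 -9.51684867e-01 -3.07073966e-01  7.71958842e+01]
 [ 9.99998728e-01  8.47853448e-04  1.35105272e-03 -1.57617537e+00]
 [-1.02542271e-03 -3.07075226e-01  9.51684693e-01 -1.23261803e+02]
 [ 0.00000000e+00  0.00000000e+00  0.00000000e+00  1.00000000e+00]] 345.7966980554893
```

View pics/w1.png

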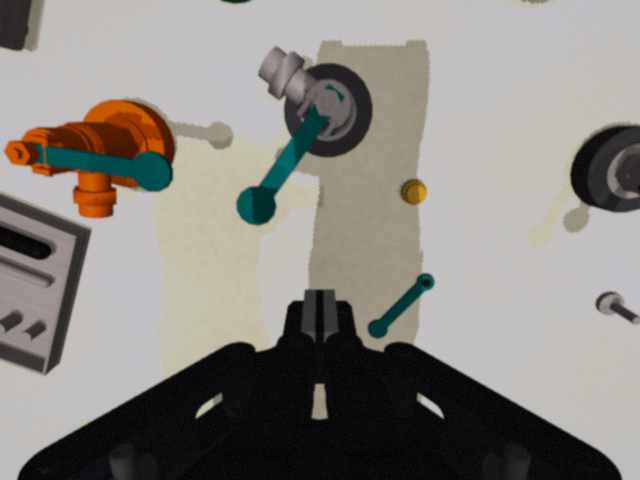

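The hand stopped at the limit of joint 6, about 55 mm short in y. The wrist view shows the valve's paddle at (257,205), the orange paddle at (153,172) and the shut fingertips at (320,295). I'll turn the tool the other way, so that its closing line lies along the lever.

Request:
jog_arm([
  {"fingers":1,"slide":[0,0,0],"spin":-0.106},
  {"fingers":1,"slide":[0,0,0],"spin":-0.106},
  {"fingers":1,"slide":[0,0,0],"spin":-0.106},
  {"fingers":1,"slide":[0,0,0],"spin":-0.106},
  {"fingers":1,"slide":[0,0,0],"spin":-0.106},
  {"fingers":1,"slide":[0,0,0],"spin":-0.106},
  {"fingers":1,"slide":[0,0,0],"spin":-0.106},
  {"fingers":1,"slide":[0,0,0],"spin":-0.106},
])

```text
time_s: 2.82
position: [474.7, 213.7, 250.6]
tool_rot: [-3.125, -0.019, 1.303]
force: [0.2, -0.3, -0.0]
opening: 0.004
finger_force: 0.0
```

```bash
cat >> h.py <<'E'
from scipy.spatial.transform import Rotation as Ro
def wrist(o,c,u,v,z):
    Rt=Ro.from_euler("xyz",o["tool_rot"]).as_matrix(); H=c["hand_eye"]
    d=Rt@H[:3,:3]@np.array([(u-c["cx"])/c["fx"],(v-c["cy"])/c["fy"],1]); p=o["position"]+Rt@H[:3,3]
    return p+d*(z-p[2])/d[2]
E
python3 - <<'E'
import pickle
from cell import telemetry, eyes
from h import *
o,c=pickle.load(open("w1.pkl","rb")); 
for b in blobs(c["image"],25): print(b, wrist(o,c,*b[0],139))
print("nut",wrist(o,c,334,97,147))
o=telemetry.get_obs(); print(o["time_s"],o["position"],o["tool_rot"],o["qpos"])
c=eyes.capture("wrist"); pickle.dump((o,c),open("w2.pkl","wb"))
for b in blobs(c["image"],25): print(b, wrist(o,c,*b[0],139))
E
```

```text
(array([150.5, 171. ]), np.int32(1212), array([130, 152,  41,  39], dtype=int32)) [474.67108908 345.26179972 139.        ]
(array([253.2, 204.4]), np.int32(876), array([238, 188,  32,  35], dtype=int32)) [481.58068847 273.55064367 139.        ]
nut [565.97850777 250.87282532 147.        ]
2.8167 [474.74772844 213.65935276 250.63284706] [-3.12521428 -0.01905362  1.30333522] [ 0.40899907  0.23100523 -0.02169929  1.3189373   0.02511064  2.24708985]
(array([265.1,  48.5]), np.int32(1467), array([246,  25,  39,  48], dtype=int32)) [472.63615615 346.34818777 139.        ]
(array([310.2, 163. ]), np.int32(1208), array([291, 144,  41,  39], dtype=int32)) [480.78003113 272.90927145 139.        ]
```

```bash
cat > go.py <<'E'
import sys
from cell import telemetry
from h import *
o=telemetry.get_obs(); Rt=Ro.from_euler("xyz",o["tool_rot"]).as_matrix()
tip=o["position"]+19*Rt[:,2]
print("t",o["time_s"],"tip",tip.round(1),"rot",o["tool_rot"].round(3),"F",o["force"].round(2))
for z in map(float,sys.argv[1:]): print(z,"tool delta mm",(Rt.T@(np.array([477.5,273.3,z])-tip)).round(1))
E
python3 go.py 230 149
```

```text
t 2.8667 tip [474.6 214.1 231.6] rot [-3.125 -0.019  1.311] F [ 0.12  0.06 -0.08]
230.0 tool delta mm [ 57.9 -12.3   2.9]
149.0 tool delta mm [ 56.4 -11.   83.9]
```

Request:
jog_arm([
  {"fingers":1,"slide":[0.014,-0.003,0],"spin":0},
  {"fingers":1,"slide":[0.014,-0.003,0],"spin":0},
  {"fingers":1,"slide":[0.014,-0.003,0],"spin":0},
  {"fingers":1,"slide":[0.014,-0.002,0],"spin":0},
  {"fingers":1,"slide":[0,0,0.016],"spin":0},
  {"fingers":1,"slide":[0,0,0.016],"spin":0},
  {"fingers":1,"slide":[0,0,0.016],"spin":0},
  {"fingers":1,"slide":[0,0,0.016],"spin":0},
])

```text
time_s: 3.53
position: [479.3, 274.8, 186.9]
tool_rot: [-3.125, -0.02, 1.299]
force: [-0.2, -0.6, 0.1]
opening: -0.003
finger_force: 0.0
```

```bash
python3 go.py 149
python3 - <<'E'
import pickle
from cell import telemetry, eyes
from h import *
o=telemetry.get_obs()
c=eyes.capture("wrist"); s=eyes.capture("side")
print(telemetry.get_obs()["position"])
for b in blobs(c["image"],25): print(b, wrist(o,c,*b[0],139))
cv2.imwrite("pics/c3.png",np.hstack([c["image"][80:480,130:510],cv2.resize(s["image"][230:430,200:400],(400,400))])[:,:,::-1])
E
```

```text
t 3.5333 tip [479.1 275.2 167.9] rot [-3.125 -0.02   1.299] F [-0.22 -0.56  0.13]
149.0 tool delta mm [-2.7 -0.7 18.9]
[478.06609762 273.87600967 185.37095365]
(array([246.6, 104. ]), np.int32(5736), array([186,  12, 117, 169], dtype=int32)) [468.08638711 371.85987233 139.        ]
(array([331.1, 276.4]), np.int32(1207), array([307, 260,  49,  34], dtype=int32)) [483.86397235 277.44525092 139.        ]
```

View pics/c3.png

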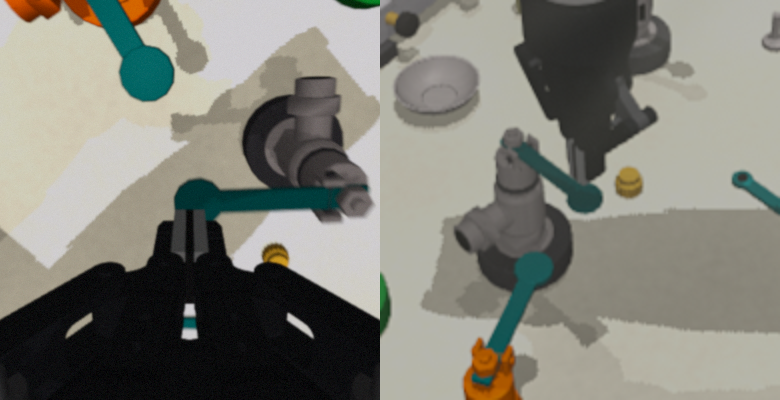

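The wrist crop shows the tips just over the paddle: tips at crop x 172–207, paddle at 174–220, with its far edge at row 178. The side crop shows the fingers right above the paddle. A quick check on the far edge of the paddle follows.

```bash
python3 go.py 149 135 119
python3 - <<'E'
from cell import telemetry, eyes
from h import *
o=telemetry.get_obs(); c=eyes.capture("wrist"); m=teal(c["image"])
m[:200]=0; m[:,:295]=0
for u in range(300,352,6):
    r=np.where(m[:,u])[0]; 
    if len(r): print(u,r.min(),wrist(o,c,u,r.min(),139).round(1))
r=np.where(m.any(0))[0].min(); v=np.where(m[:,r])[0].mean(); print("left",r,v,wrist(o,c,r,v,139).round(1))
E
```

```text
t 3.6333 tip [477.8 274.3 166.4] rot [-3.122 -0.017  1.299] F [-0.16 -0.27  0.33]
149.0 tool delta mm [-1.3  0.3 17.4]
135.0 tool delta mm [-1.5  0.6 31.4]
119.0 tool delta mm [-1.8  0.9 47.3]
312 267 [474.2 284.9 139. ]
318 263 [477.9 286.2 139. ]
324 260 [481.4 287.  139. ]
330 260 [484.5 286.2 139. ]
336 260 [487.5 285.4 139. ]
342 262 [490.3 283.5 139. ]
348 267 [492.6 279.9 139. ]
left 307 282.0 [469.3 277.3 139. ]
```

Request:
jog_arm([
  {"fingers":1,"slide":[-0.001,0.001,0.006],"spin":0},
  {"fingers":1,"slide":[0,0,0.006],"spin":0},
  {"fingers":1,"slide":[0,0,0.005],"spin":0},
  {"fingers":1,"slide":[0,0,0.004],"spin":0},
  {"fingers":1,"slide":[0,0,0.003],"spin":0},
  {"fingers":1,"slide":[0,0,0.002],"spin":0},
  {"fingers":1,"slide":[0,0,0.002],"spin":0},
  {"fingers":1,"slide":[0,0,0.002],"spin":0},
])

```text
time_s: 4.35
position: [479.9, 272.7, 157.8]
tool_rot: [-3.126, -0.02, 1.299]
force: [0.1, 0.4, 2.5]
opening: -0.001
finger_force: 0.9
```

```bash
python3 go.py 120
```

```text
t 4.35 tip [479.7 273.2 138.8] rot [-3.126 -0.02   1.299] F [0.14 0.43 2.46]
120.0 tool delta mm [-0.8 -1.8 18.8]
```

Contact at z ≈ 139 with 2.5 N. Pressing.

Request:
jog_arm([
  {"fingers":1,"slide":[0,0,0.0025],"spin":0},
  {"fingers":1,"slide":[0,0,0.0025],"spin":0},
  {"fingers":1,"slide":[0,0,0.0025],"spin":0},
  {"fingers":1,"slide":[0,0,0.0025],"spin":0},
  {"fingers":1,"slide":[0,0,0.0025],"spin":0},
  {"fingers":1,"slide":[0,0,0.0025],"spin":0},
  {"fingers":1,"slide":[0,0,0.0025],"spin":0},
  {"fingers":1,"slide":[0,0,0.0015],"spin":0},
])

```text
time_s: 5.02
position: [479.8, 273.4, 138.7]
tool_rot: [-3.126, -0.02, 1.299]
force: [1.5, -1.5, 5.1]
opening: -0.002
finger_force: 2.1
```

```bash
python3 go.py 119.5
python3 - <<'E'
from cell import eyes
from h import *
s=eyes.capture("side"); c=eyes.capture("wrist")
cv2.imwrite("pics/c4.png",np.hstack([c["image"][80:480,130:510],cv2.resize(s["image"][230:430,200:400],(400,400))])[:,:,::-1])
E
python3 go.py
```

```text
t 5.0167 tip [479.7 273.8 119.8] rot [-3.126 -0.02   1.299] F [ 1.51 -1.47  5.06]
119.5 tool delta mm [-1.1 -1.9  0.3]
t 5.1167 tip [479.5 273.8 119.7] rot [-3.125 -0.02   1.299] F [ 1.62 -0.04  4.52]
```

View pics/c4.png

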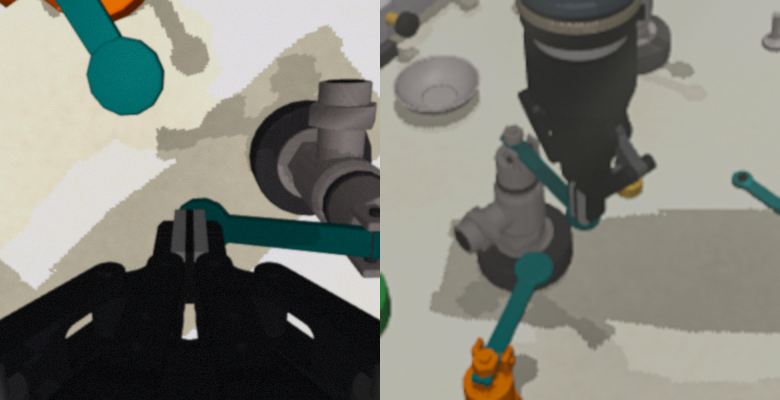

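The lever is pressed about 20 mm at 4.5 N. In the wrist crop the tips sit on the paddle at (190,220), and the valve has not moved. I'll hold for at least 1.3 s, then lift.

Request:
jog_arm([
  {"fingers":1,"slide":[0,0,0],"spin":0},
  {"fingers":1,"slide":[0,0,0],"spin":0},
  {"fingers":1,"slide":[0,0,0],"spin":0},
  {"fingers":1,"slide":[0,0,0],"spin":0},
  {"fingers":1,"slide":[0,0,0],"spin":0},
  {"fingers":1,"slide":[0,0,0],"spin":0},
  {"fingers":1,"slide":[0,0,0],"spin":0},
  {"fingers":1,"slide":[0,0,0],"spin":0},
])

```text
time_s: 5.78
position: [479.7, 273.3, 138.9]
tool_rot: [-3.125, -0.02, 1.299]
force: [1.2, 1.3, 4.0]
opening: 0.001
finger_force: 2.1
```

Request:
jog_arm([
  {"fingers":1,"slide":[0,0,0],"spin":0},
  {"fingers":1,"slide":[0,0,0],"spin":0},
  {"fingers":1,"slide":[0,0,0],"spin":0},
  {"fingers":1,"slide":[0,0,0],"spin":0},
  {"fingers":1,"slide":[0,0,0],"spin":0},
  {"fingers":1,"slide":[0,0,0],"spin":0},
  {"fingers":1,"slide":[0,0,0],"spin":0},
  {"fingers":1,"slide":[0,0,0],"spin":0},
])

```text
time_s: 6.45
position: [479.6, 273.2, 138.9]
tool_rot: [-3.125, -0.02, 1.299]
force: [1.4, 1.4, 4.7]
opening: 0.003
finger_force: 2.1
```

Request:
jog_arm([
  {"fingers":1,"slide":[0,0,-0.003],"spin":0},
  {"fingers":1,"slide":[0,0,-0.004],"spin":0},
  {"fingers":1,"slide":[0,0,-0.004],"spin":0},
  {"fingers":1,"slide":[0,0,-0.004],"spin":0},
  {"fingers":1,"slide":[0,0,-0.005],"spin":0},
  {"fingers":1,"slide":[0,0,-0.008],"spin":0},
  {"fingers":1,"slide":[0,0,-0.012],"spin":0},
  {"fingers":1,"slide":[0,0,-0.02],"spin":0},
])

```text
time_s: 7.12
position: [479.5, 271.1, 198.2]
tool_rot: [-3.124, -0.017, 1.299]
force: [0.1, -0.0, 0.2]
opening: 0.0
finger_force: 0.0
```

Request:
jog_arm([
  {"fingers":1,"slide":[0,0,-0.025],"spin":0},
  {"fingers":1,"slide":[0,0,-0.025],"spin":0},
  {"fingers":1,"slide":[0,0,-0.025],"spin":0},
  {"fingers":1,"slide":[0,0,-0.025],"spin":0},
  {"fingers":1,"slide":[0,0,-0.02],"spin":0},
  {"fingers":1,"slide":[0,0,-0.01],"spin":0},
  {"fingers":1,"slide":[0,0,0],"spin":0},
  {"fingers":1,"slide":[0,0,0],"spin":0},
])

```text
time_s: 7.78
position: [481.7, 268.7, 329.0]
tool_rot: [-3.126, -0.02, 1.299]
force: [-0.8, -0.7, 0.1]
opening: -0.001
finger_force: 0.0
```

Run:
```python
from cell import telemetry,eyes
from h import *
o=telemetry.get_obs(); s=eyes.capture("side"); c=eyes.capture("wrist"); print(o["time_s"],o["position"],o["force"])
print(blobs(s["image"],9))
cv2.imwrite("pics/c5.png",np.hstack([c["image"][80:480,130:510],cv2.resize(s["image"][230:430,200:400],(400,400))])[:,:,::-1])
```

```text
7.7833 [481.7380909  268.65087664 329.03723237] [-0.79914063 -0.69377753  0.14634395]
[(array([104.3, 346.3]), np.int32(212), array([ 95, 339,  20,  16], dtype=int32)), (array([415., 344.]), np.int32(85), array([410, 339,  11,  11], dtype=int32)), (array([270.3, 376.7]), np.int32(555), array([255, 356,  32,  49], dtype=int32))]
```

View pics/c5.png

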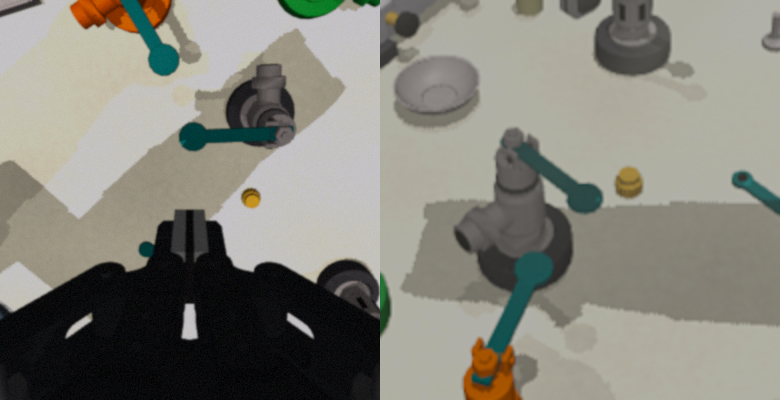

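The paddle is back at its rest position (side crop (585,197), the same as before), the valve has not shifted, and the fingertips are about 170 mm above it.

```bash
python3 -c "
from cell import job
print(job.job_done())"
```

```text
the job is handed in; nothing more can be done
None
```

I pressed the angle valve's paddle down about 2 cm at roughly 4.5 N and held it for about 1.4 s; it sprang back to rest, the valve did not shift, the hand finished about 17 cm clear, and the job is handed in.

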